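Switch off the photoreactor and hold up its vial rack

TASK

The irradiation run is over. Turn the photoreactor's rotary switch from ON fully to its OFF position, which also draws the locking bolt back off the vial rack; only then take the rack by its carrying handle, lift it straight up out of the well with its six vials, level all the way, and finish HOLDING it level and still above the well, raised about 10 cm from its seat, so that the analyst can look at the vials from below. Do not put it down or let go at the end, do not strain it against the bolt, leave the switch at OFF and leave the glassware and forceps beside the reactor where they are.

Things in the scene. Friction and masses are not known exactly. Their poses are not given: they have to be found in the camera images.
- reactor: LED photoreactor, low white box fixed to the worktop, 210 (x) x 320 (y) x 60 mm. Origin under it on the worktop; x from its slotted front to back, y to its left, z up. Left half: well 137 x 101 mm, centre x 0, y 75, floor at z 30, in which the rack stands with 2.5 mm play. Right half: grey pod, y -156..-40, top z 92, with the switch. Between them a steel bridge guides the bolt (top z 92).
- well (a point): Centre of the well's floor (reactor x 0, y 75, z 30 mm): where the rack's origin stands.
- switch (a joint): Angle of the rotary switch, rad: 0 = OFF (nose toward the reactor's front, -x), 1.047 = ON (60 degrees clockwise seen from above, nose toward the rack). Starts at ON; turn it anticlockwise to switch off. Both ends are firm stops; an over-centre spring snaps it to the nearer one, and about 0.12 N m turns it past the middle.
- switch_grip (a point): Centre of the switch's handle, on its vertical axis (reactor x 0, y -100, z 115 mm). Its x axis lies along the handle and turns with it, the nose at -x. The handle is an upright black bar 50 mm long plus a 9 mm pointed nose (short white line on top), 13 mm thick, its sides free from 11 mm below to 13 mm above this point; below is a round hub 42 mm across.
- bolt (a joint): Travel of the steel locking bolt along the reactor's y, m, driven by the switch's shaft: 0.020 at ON, 0 at OFF.
- bolt_tip (a point): Middle of the bolt's end face (bolt 15 wide, 9 mm thick). At ON it reaches 11 mm over the rack's tongue, 2 mm above it, so that the rack cannot be lifted; at OFF it stands 9 mm clear of the tongue.
- rack: Stainless rack with six vials, 132 (x) x 96 (y) x 157 mm, 0.5 to 0.9 kg in all, balanced about its handle. Origin: centre of its underside, z up; axes along the reactor's at the start. Bottom plate 4 mm; cell plate at z 44..47, with a tongue 30 mm wide out to y -69, under the bolt. Uprights at x -62 and 62 carry the handle.
- rack_handle (a point): Centre of the carrying handle, 148 mm above the rack's underside: a black bar along the rack's x, 122 mm long, 15 mm thick (y), 18 mm high (z), free on both sides and underneath; the vials' caps end 50 mm below this point.
- sample_1: Glass vial with push cap, 34 mm across, 94 mm high, standing loose in the rack's cell at rack x -42, y +24 mm (origin: centre of its underside, 4 mm above the rack's underside).
- sample_2: Glass vial with push cap, 34 mm across, 94 mm high, standing loose in the rack's cell at rack x +0, y +24 mm (origin: centre of its underside, 4 mm above the rack's underside).
- sample_3: Glass vial with push cap, 34 mm across, 94 mm high, standing loose in the rack's cell at rack x +42, y +24 mm (origin: centre of its underside, 4 mm above the rack's underside).
- sample_4: Glass vial with push cap, 34 mm across, 94 mm high, standing loose in the rack's cell at rack x -42, y -24 mm (origin: centre of its underside, 4 mm above the rack's underside).
- sample_5: Glass vial with push cap, 34 mm across, 94 mm high, standing loose in the rack's cell at rack x +0, y -24 mm (origin: centre of its underside, 4 mm above the rack's underside).
- sample_6: Glass vial with push cap, 34 mm across, 94 mm high, standing loose in the rack's cell at rack x +42, y -24 mm (origin: centre of its underside, 4 mm above the rack's underside).
- flask: Conical flask, 65 mm across, 100 mm high, a bystander at the left. Origin: centre of its underside.
- beaker: Glass beaker, 65 mm across, 78 mm high, a bystander at the left. Origin: centre of its underside.
- dish: Petri dish, 72 mm across, 14 mm high, a bystander at the right. Origin: centre of its underside.
- tweezers: Steel forceps lying flat, 17 x 128 x 8 mm, a bystander at the right. Origin: centre of its underside.
Things that resemble listed ones, but are neither listed nor needed, are in the scene too. Leave any blue look-alike of the sample_6 alone.

How it is judged (in metres and radians):
On the way, in this order (a step that is already met when the one before it is completed fails the run):
1. the switch is at OFF and the rack still stands in the well (value of joint switch below 0.15 rad and z of rack in the frame of reactor below 0.036 m), for 0.3 s.
2. the rack is lifted out of the well, level, by the fingers, with the switch at OFF (value of joint switch below 0.15 rad and z of rack in the frame of reactor above 0.1 m and angle between rack's own z axis and vertical below 0.12 rad and contact force between rack and the fingers above 1.5 N), for 0.2 s.
At the end, for the whole second after the job is handed in: Switch within 0.15 rad of OFF; fingers hold the rack, underside 100-200 mm over the worktop, within 50 mm of the well centre, tilt under 5 deg, slower than 20 mm/s and 0.2 rad/s, not touching the reactor; each vial stands in the rack on its bottom plate, upright in it within 0.12 rad (value of joint switch below 0.15 rad and z of rack in the frame of reactor between 0.1 and 0.2 m and horizontal distance between rack and well below 0.05 m and angle between rack's own z axis and vertical below 0.087 rad and linear speed of rack below 0.02 m/s and angular speed of rack below 0.2 rad/s and contact force between rack and the fingers above 1.5 N and contact force between rack and reactor below 0.2 N and z of sample_1 in the frame of rack between -0.004 and 0.012 m and angle between the z axis of each of sample_1, sample_2, sample_3, sample_4, sample_5, sample_6 and the z axis of rack, either way round below 0.12 rad and z of sample_2 in the frame of rack between -0.004 and 0.012 m and z of sample_3 in the frame of rack between -0.004 and 0.012 m and z of sample_4 in the frame of rack between -0.004 and 0.012 m and z of sample_5 in the frame of rack between -0.004 and 0.012 m and z of sample_6 in the frame of rack between -0.004 and 0.012 m); the arm keeps its last pose, push and grip.
It fails at once if the rack is strained against the locking bolt (more than 12 N) (contact force between rack and bolt above 12 N).
It fails at once if the rack is tilted more than 15 degrees (angle between rack's own z axis and vertical above 0.26 rad).
It fails at once if the flask, beaker, dish or forceps is pushed more than 30 mm from its place (distance of any of flask, beaker, dish, tweezers from where it was at the start of the episode above 0.03 m).
It also fails if it takes over 48 s, if anything falls off the work surface, if the arm or the gripper's body presses on something with over 40 N, if the wrist force passes 120 N, or if a joint passes its speed limit or range.

ROBOT

A 6-joint arm with a two-finger parallel gripper is mounted at the origin on a cart in front of the work surface, level with it; the furniture and walls round the work are solid. World frame = base frame: x ahead of the robot, y to its left, z up, the work surface at z = 0. Lengths are in mm, angles in rad, forces in N, time in s.
With the tool pointing down it reaches from about 350 to 975 mm from the base axis. Payload 7.1 kg.
Tool frame: the origin (TCP) lies midway between the tips of the shut fingers; the grasp point (between the pads) lies ctrl.grip_point_offset behind it (ctrl.grip_point_offset is the distance from the TCP to the grasp point, in mm); z points along the fingers, y is the line along which they close (so a half turn about z gives the same grasp; the last joint's range is limited). The gripper opens to 88 mm and grips with 3 to 60 N. Pads are 20 mm wide; open, the fingers measure 115 mm over their backs; the gripper's body (75 mm by 178 mm) begins 61 mm behind the grasp point.
Start: joints at [1.201, 0.423, 1.63, -0, 1.089, -0.019], TCP at [214.749, 586.931, 222.675] pointing down, gripper open.
Joint ranges: [-3, 3], [-0.9, 2.11], [0.09, 2.58], [-1.31, 4.45], [0.11, 2.69], [-2.54, 2.54]. Speed limits (rad/s): [2.39, 2.39, 3.01, 3.14, 3.14, 3.14].

INTERFACE

Orientations are given as a rotation vector (axis times angle).
In Python, from workcell import ctrl gives the robot as it stands.
- The arm moves only by the tool apply_moves, never from a script. Its argument "targets" is a list of rows, each an object of numbers: "tx", "ty", "tz": the shift along the world's x, y, z in m; "spin": the turn about the world's z in degrees. In form: [{"tx": .., "ty": .., "tz": .., "spin": ..}, ...]. A call has exactly 8 rows; each row is the pose to reach, as a shift and turn from the pose commanded when the call began; what a row does not reach only later rows make up. A row lasts 1/10 s, in which the tool goes at most 50 mm and 8.59 degrees, less where a joint would pass 70% of its speed; a pose out of reach is approached as far as the arm can. A call with a gripper value outside its range is refused whole. "gripper" is the closure, from -1 (fully open) to 1 (shut), set as the call begins (left out, the last holds). The fingers move at their own pace and stop on an object; the grip force is fixed at half the most. Time passes only in rows, so rows that repeat a pose let the fingers close, or fill a call up. It gives the time, the measured TCP pose, the force, the opening and the grip force at its end, in the units of the state.
- ctrl.get_obs(): the state, without advancing time (a new reading comes with each control period).
- ctrl.get_image(name): name is "scene" or "top" or "wrist"; returns the picture (480x640x3 uint8, red, green, blue); there is no depth.
- ctrl.get_calibration(name): a dict with "fov_y" (degrees; the focal length in pixels is half the picture's height over the tangent of half this angle, whatever the lens; pixels are square), "cx", "cy" (the principal point, pixels), "rvec" (rotation vector, rad) and "tvec" (3), from world to camera coordinates, as OpenCV has them. Camera axes: x right, y down, z forward; pixel columns grow to the right and rows downward; lengths in mm; the calibration is good to about 2 mm. A picture is of the moment at which its call begins: read the wrist's pose just before it. get_calibration takes no time and is no camera call; for the wrist camera it gives the pose at the moment of the call.
- ctrl.close_job(): hands the job in; it is judged then, once.
Trained networks look in the newest picture that a camera, given by its name, has taken for a name from the list of things; names that differ only in an ending like _2 or _b are one class to them, and where a whole thing is asked for, a point or a joint stands for the part that bears it (a point fixed in the world has none). Each returns a list of dicts, best first, with "score" (0 to 1); they miss things now and then, are a little off and sometimes report something else, mostly with a low value. They report only what shows in the picture. A call takes as long as a camera call. They do not tell look-alikes from the thing itself.
- ctrl.outline_of(name, camera): "pixels" (480x640 bool, what is visible of it) and "box" ([left, top, right, bottom] in pixels, round what is visible of it).
- ctrl.pinpoint(name, camera): "uv" ([column, row] in pixels: a listed point, or the origin of a listed thing).
The state is a dict: "t": time; "qpos": joint angles; "qvel": joint speeds; "joint_torque": joint torques, N m; "ee_pos": TCP position; "orientation": TCP orientation; "ft_force": force on the tool from outside, world axes, zero at the start; "moment": the same for the moment, N m; "width": finger opening in mm; "grasp_force": force on a finger pad.
Only numpy, scipy, OpenCV 4.12 (cv2) and the standard library are available. Lean on these libraries where they do the work, as an engineer would, in place of code of your own. Each camera call takes 0.05 s, during which the arm holds its last target. There are 200 camera calls.

## Working session

There is one attempt and no reset: what is moved stays moved. The work goes in short steps, Python scripts to look and compute and a tool call to move; the robot and the scene stay as the last step left them, time stands still between calls to the robot, and variables do not carry over. Pictures are saved under pics/ and viewed, at most 10 in all, crops included, and the job is handed in when it is done.

Besides the shell and the picture viewer there is one more tool, called by a JSON object that holds its "name" and its "arguments". apply_moves: Moves the arm, as the interface text tells. Its arguments: {"type":"object","properties":{"targets":{"type":"array"},"gripper":{"type":"number"}},"required":["targets"]}

```bash
mkdir -p pics; cat > h.py <<'E'
import numpy as np, cv2
from workcell import ctrl
def P(c):
    k=ctrl.get_calibration(c); f=240/np.tan(np.radians(k["fov_y"])/2)
    K=np.array([[f,0,k["cx"]],[0,f,k["cy"]],[0,0,1]]); R=cv2.Rodrigues(np.array(k["rvec"],float))[0]
    return K@np.c_[R,np.array(k["tvec"],float)]
def save(c,n):
    im=ctrl.get_image(c); cv2.imwrite(f"pics/{n}.png",im[:,:,::-1]); return im
def tri(Ps,uvs):
    A=np.vstack([np.array([u*p[2]-p[0],v*p[2]-p[1]]) for p,(u,v) in zip(Ps,uvs)])
    x=np.linalg.lstsq(A[:,:3],-A[:,3],rcond=None)[0]
    e=[np.round((q:=p@np.r_[x,1])[:2]/q[2]-uv,1) for p,uv in zip(Ps,uvs)]
    return x,e
def atz(p,uv,z):
    u,v=uv; A=np.array([u*p[2]-p[0],v*p[2]-p[1]])
    return np.linalg.solve(A[:,:2],-A[:,3]-A[:,2]*z)
E
python3 - <<'E'
from h import *
o=ctrl.get_obs(); print(o["t"],o["ee_pos"],o["orientation"],o["width"],ctrl.grip_point_offset)
Ps={}
for c in("scene","top","wrist"):
    Ps[c]=P(c); save(c,c+"0")
    k=ctrl.get_calibration(c);R=cv2.Rodrigues(np.array(k["rvec"],float))[0];print(c,"cam at",-R.T@np.array(k["tvec"]))
for n in("switch_grip","rack_handle","well","bolt_tip","rack","reactor"):
    d=[]
    for c in("scene","top","wrist"):
        r=ctrl.pinpoint(n,c); print(n,c,[(np.round(a["uv"]),round(a["score"],2)) for a in r[:3]])
        if r and c!="wrist": d.append((Ps[c],r[0]["uv"]))
    if len(d)==2: print("   ",tri(*zip(*d)))
E
```

```text
0.0 [214.53623366 586.42686092 221.90413396] [-5.48119980e-01 -3.09311926e+00  2.37160351e-03] 88.13716790655369 18.700000000000003
scene cam at [-298.50049133 -731.20569367  664.62778978]
top cam at [ 2.51431178e+02 -9.11814487e-01  1.28693372e+03]
wrist cam at [140.11640201 613.22030797 383.67197379]
switch_grip scene [(array([394., 250.]), 0.56)]
switch_grip top [(array([378., 220.]), 0.67)]
switch_grip wrist []
    (array([ 554.42134941, -141.10525741,  116.59862324]), [array([ 1.9, -0.4]), array([-1.6,  1.5])])
rack_handle scene [(array([330., 209.]), 0.57), (array([351., 252.]), 0.49), (array([327., 271.]), 0.15)]
rack_handle top [(array([313., 228.]), 0.7), (array([449., 294.]), 0.68), (array([452., 256.]), 0.34)]
rack_handle wrist []
    (array([519.95308598,  33.28599369, 174.69268025]), [array([ 0.1, -0. ]), array([-0.1,  0.1])])
well scene [(array([329., 207.]), 0.39)]
well top []
well wrist []
bolt_tip scene [(array([351., 251.]), 0.4)]
bolt_tip top [(array([314., 229.]), 0.46), (array([338., 234.]), 0.41)]
bolt_tip wrist []
    (array([563.97632508,  19.49363206,  46.05282071]), [array([-5.8,  0.8]), array([ 4.8, -5. ])])
rack scene [(array([329., 259.]), 0.87), (array([396., 250.]), 0.69), (array([354., 282.]), 0.53)]
rack top [(array([316., 246.]), 0.76)]
rack wrist []
    (array([505.38149918,  24.71520218,  44.98171826]), [array([-1.7,  0.2]), array([ 1.3, -1.5])])
reactor scene [(array([353., 281.]), 0.67), (array([242., 227.]), 0.17)]
reactor top [(array([338., 242.]), 0.73)]
reactor wrist []
    (array([524.42476872, -40.33442377,   2.63415076]), [array([-1.2,  0.2]), array([ 0.9, -1. ])])
```

View pics/top0.png

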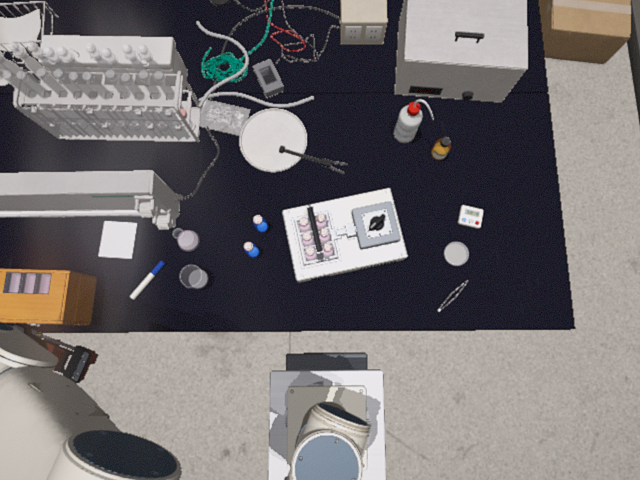

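View pics/scene0.png

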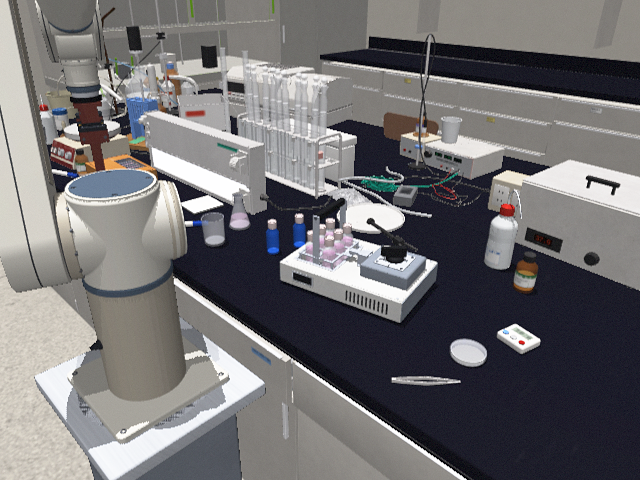

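The top view shows the reactor around (345,235), yawed about +11°. The rack handle runs from (311,208) to (321,260) and the switch is at (377,221). The blue look-alike vials stand at (250,250) and (260,223). Next I'll move the wrist camera over the reactor.

{"name": "apply_moves", "arguments": {"targets": [{"tx": 0.01, "ty": -0.02, "tz": 0.04, "spin": 0}, {"tx": 0.03, "ty": -0.05, "tz": 0.075, "spin": -4}, {"tx": 0.05, "ty": -0.09, "tz": 0.1, "spin": -8}, {"tx": 0.07, "ty": -0.134, "tz": 0.1, "spin": -12}, {"tx": 0.09, "ty": -0.178, "tz": 0.1, "spin": -16}, {"tx": 0.11, "ty": -0.222, "tz": 0.1, "spin": -20}, {"tx": 0.13, "ty": -0.266, "tz": 0.1, "spin": -24}, {"tx": 0.15, "ty": -0.31, "tz": 0.1, "spin": -29}]}}

```text
t: 1.85
ee_pos: [365.1, 275.2, 323.0]
orientation: [1.309, 2.855, 0.001]
ft_force: [0.7, 0.5, -0.1]
width: 87.9
grasp_force: 0.0
```

{"name": "apply_moves", "arguments": {"targets": [{"tx": 0.02, "ty": -0.044, "tz": 0, "spin": 0}, {"tx": 0.04, "ty": -0.088, "tz": 0, "spin": 0}, {"tx": 0.06, "ty": -0.132, "tz": 0, "spin": 0}, {"tx": 0.08, "ty": -0.176, "tz": 0, "spin": 0}, {"tx": 0.1, "ty": -0.22, "tz": 0, "spin": 0}, {"tx": 0.12, "ty": -0.264, "tz": 0, "spin": 0}, {"tx": 0.135, "ty": -0.305, "tz": 0, "spin": 0}, {"tx": 0.135, "ty": -0.305, "tz": 0, "spin": 0}]}}

```text
t: 2.65
ee_pos: [501.2, -32.2, 322.7]
orientation: [1.312, 2.853, -0.001]
ft_force: [0.4, 0.6, 0.8]
width: 88.1
grasp_force: 0.0
```

```bash
cat > look.py <<'E'
from h import *; import sys,pickle
tag=sys.argv[1]
o=ctrl.get_obs(); p=P("wrist"); save("wrist",tag)
print(o["t"],np.round(o["ee_pos"],1),np.round(o["orientation"],3),np.round(o["qpos"],2))
d={"P":p}
for n in("switch_grip","rack_handle","well","bolt_tip","rack","reactor"):
    r=ctrl.pinpoint(n,"wrist"); print(n,[(np.round(a["uv"]),round(a["score"],2)) for a in r[:3]]); d[n]=[a["uv"] for a in r]
pickle.dump(d,open(tag+".pkl","wb"))
E
python3 look.py w1
```

```text
2.65 [501.2 -32.2 322.7] [ 1.312e+00  2.853e+00 -1.000e-03] [-0.09  0.13  1.79 -0.    1.22 -0.8 ]
switch_grip [(array([297., 310.]), 0.93), (array([363., 168.]), 0.2)]
rack_handle [(array([382., 183.]), 0.89)]
well []
bolt_tip [(array([342., 218.]), 0.71), (array([383., 202.]), 0.51)]
rack [(array([361., 171.]), 0.57), (array([108., 301.]), 0.23)]
reactor [(array([335., 213.]), 0.75), (array([353., 188.]), 0.56)]
```

View pics/w1.png

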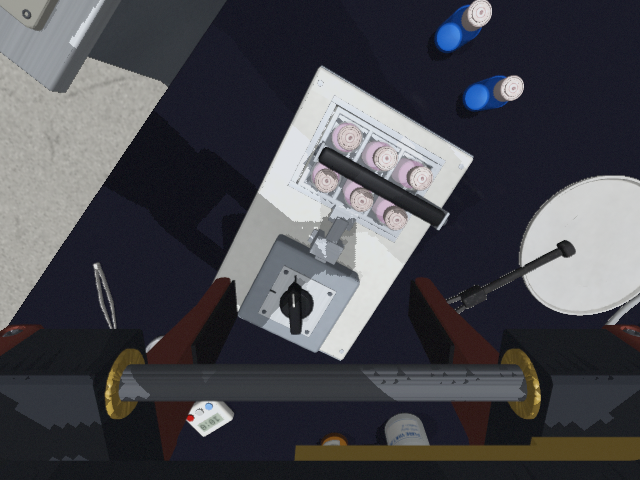

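{"name": "apply_moves", "arguments": {"targets": [{"tx": 0.02, "ty": -0.04, "tz": 0, "spin": 0}, {"tx": 0.04, "ty": -0.08, "tz": 0, "spin": 0}, {"tx": 0.052, "ty": -0.11, "tz": 0, "spin": 0}, {"tx": 0.052, "ty": -0.11, "tz": 0, "spin": 0}, {"tx": 0.052, "ty": -0.11, "tz": 0, "spin": 0}, {"tx": 0.052, "ty": -0.11, "tz": 0, "spin": 0}, {"tx": 0.052, "ty": -0.11, "tz": 0, "spin": 0}, {"tx": 0.052, "ty": -0.11, "tz": 0, "spin": 0}]}}

```text
t: 3.8
ee_pos: [551.6, -137.1, 322.9]
orientation: [1.303, 2.858, 0.0]
ft_force: [-0.1, 0.5, -0.6]
width: 88.2
grasp_force: 0.0
```

```bash
python3 look.py w2; python3 - <<'E'
from h import *; import pickle
a,b=[pickle.load(open(t+".pkl","rb")) for t in("w1","w2")]
for n in a:
    if n!="P" and a[n] and b[n]: print(n,tri([a["P"],b["P"]],[a[n][0],b[n][0]]))
E
```

```text
3.8 [ 551.6 -137.1  322.9] [1.303 2.858 0.   ] [-0.26  0.24  1.66  0.    1.25 -0.98]
switch_grip [(array([320., 216.]), 0.82), (array([432.,  75.]), 0.4)]
rack_handle [(array([430.,  39.]), 0.78)]
well []
bolt_tip [(array([375., 117.]), 0.67)]
rack [(array([391.,  75.]), 0.8), (array([410.,  58.]), 0.28)]
reactor [(array([358., 132.]), 0.72), (array([318., 216.]), 0.3)]
switch_grip (array([ 553.00172511, -142.5326118 ,  112.81908999]), [array([-1.1, -0.3]), array([1.1, 0.3])])
rack_handle (array([514.76255745,  30.66686553, 178.99169695]), [array([0.5, 0.2]), array([-0.5, -0.2])])
bolt_tip (array([528.13988683, -27.56237401,  86.79485246]), [array([1. , 0.3]), array([-1. , -0.3])])
rack (array([514.49118932,  25.69023973,  35.47692576]), [array([0.4, 0.1]), array([-0.4, -0.1])])
reactor (array([532.48035359, -42.69704497,  -9.34005236]), [array([-0.2, -0. ]), array([0.2, 0.1])])
```

View pics/w2.png

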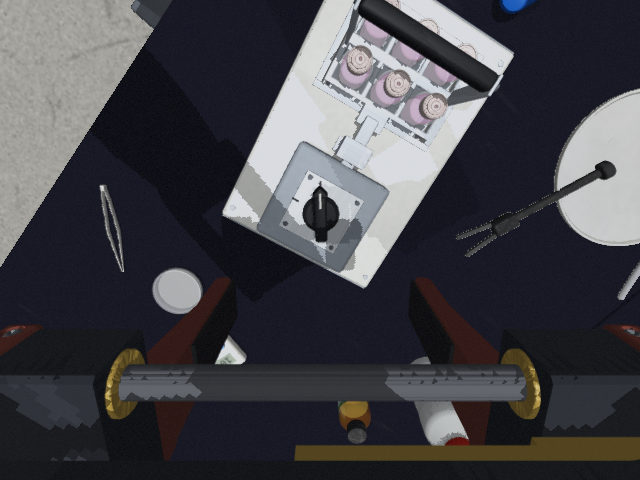

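w1 and w2 show the switch nose pointing up the image, at (296,285) and (320,187), so the fingers are already square to it. The rack handle runs from (325,155) to (444,218) in w1. The triangulated heights of 113 and 179 mm match the text (115 and 178). I'll check the yaw next.

```bash
python3 - <<'E'
from h import *; import pickle
a,b=[pickle.load(open(t+".pkl","rb")) for t in("w1","w2")]
def ang(p,q): d=p-q; return np.round(np.degrees(np.arctan2(d[1],d[0])),1)
L,R=atz(a["P"],(320,67),60),atz(a["P"],(473,157),60); print("corners",L,R,ang(R,L),np.linalg.norm(R-L))
N,M=atz(b["P"],(367,288),60),atz(b["P"],(514,52),60); print("back edge",N,M,ang(M,N)-90,np.linalg.norm(M-N))
F=atz(b["P"],(223,214),60); print("front right",F,ang(N,F),np.linalg.norm(N-F), "centre",(L+N)/2,(R+F)/2)
im=cv2.imread("pics/w2.png").astype(int); 
for t,d,box,z in(("w1",a,(300,130,460,240),188),("w2",b,(300,175,345,250),128)):
    im=cv2.imread(f"pics/{t}.png"); x0,y0,x1,y1=box; m=np.zeros(im.shape[:2],np.uint8); m[y0:y1,x0:x1]=(im.max(2)<50)[y0:y1,x0:x1]
    n,l,s,c=cv2.connectedComponentsWithStats(m); i=1+np.argmax(s[1:,4]); pts=np.argwhere(l==i)[:,::-1].astype(np.float32)
    r=cv2.minAreaRect(pts); B=cv2.boxPoints(r); e=sorted([(np.linalg.norm(B[j]-B[(j+1)%4]),j) for j in range(4)])
    sh=[(B[j]+B[(j+1)%4])/2 for _,j in e[:2]]; w=[atz(d["P"],q,z) for q in sh]; print(t,np.round(sh),w,ang(w[1],w[0]),np.linalg.norm(w[1]-w[0]),sum(w)/2)
E
```

```text
corners [400.4500369   79.81814305] [600.14324715 123.91670636] 12.5 204.50442906257248
back edge [ 669.94771734 -184.98247971] [599.7370928  124.52780906] 12.799999999999997 317.37383423303095
front right [ 467.42666862 -228.95153239] 12.2 207.23911977843537 centre [535.19887712 -52.58216833] [533.78495789 -52.51741302]
w1 [[313. 177.]
 [465. 217.]] [array([465.42130363,  -3.30018899]), array([586.8600221 ,  55.88119837])] 26.0 135.09181675151913 [526.14066287  26.29050469]
w2 [[332. 193.]
 [308. 235.]] [array([ 544.04917036, -113.98574959]), array([ 554.17398025, -164.47547011])] -78.7 51.494889585098 [ 549.11157531 -139.23060985]
```

```bash
cat > ov.py <<'E'
from h import *
def wires(cx,cy,yaw):
    c,s=np.cos(yaw),np.sin(yaw)
    T=lambda q:np.c_[cx+c*q[:,0]-s*q[:,1],cy+s*q[:,0]+c*q[:,1],q[:,2]]
    rect=lambda x0,x1,y0,y1,z:np.array([[x0,y0,z],[x1,y0,z],[x1,y1,z],[x0,y1,z],[x0,y0,z]],float)
    t=np.linspace(0,2*np.pi,30); w=[rect(-105,105,-160,160,60),rect(-68.5,68.5,24.5,125.5,60),rect(-61,61,67.5,82.5,187),rect(-61,61,67.5,82.5,169),
      np.c_[21*np.cos(t),-100+21*np.sin(t),0*t+104]]
    h=rect(-25,25,-6.5,6.5,128); a=-np.pi/3; x,y=h[:,0].copy(),h[:,1].copy(); h[:,0]=x*np.cos(a)-y*np.sin(a); h[:,1]=x*np.sin(a)+y*np.cos(a)-100; w.append(h)
    return [T(q) for q in w]
def draw(t,p,pose,box,sc,col=(0,255,0)):
    x0,y0,x1,y1=box; im=cv2.resize(cv2.imread(f"pics/{t}.png")[y0:y1,x0:x1],None,fx=sc,fy=sc,interpolation=cv2.INTER_CUBIC)
    for q in wires(*pose):
        u=np.c_[q,np.ones(len(q))]@p.T; u=(u[:,:2]/u[:,2:]-[x0,y0]+.5)*sc
        cv2.polylines(im,[np.round(u).astype(int)],False,col,1)
    return im
E
python3 - <<'E'
from ov import *; import pickle
a,b=[pickle.load(open(t+".pkl","rb")) for t in("w1","w2")]; pose=(534.5,-52.5,np.radians(12.4))
A=draw("w1",a["P"],pose,(205,60,480,365),1.45); B=draw("w2",b["P"],pose,(215,0,520,295),1.5)
cv2.imwrite("pics/ov1.png",np.hstack([A[:442],B[:442]])[:, :800] if A.shape[1]+B.shape[1]<=800 else np.hstack([A[:442,:399],B[:442,:400]]))
E
```

```text
(no output)
```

View pics/ov1.png

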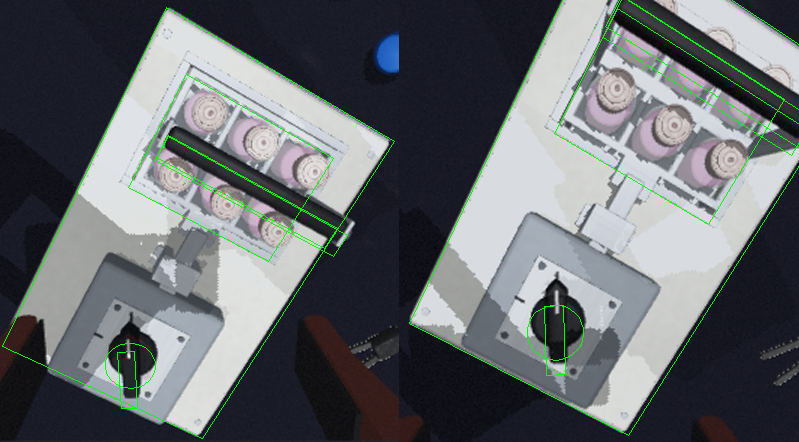

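```bash
python3 - <<'E'
from ov import *; import pickle
for c in("wrist","top","scene"): print(ctrl.get_calibration(c))
a,b=[pickle.load(open(t+".pkl","rb")) for t in("w1","w2")]
for d in(a,b):
    C=-np.linalg.solve(d["P"][:,:3],d["P"][:,3]); q=d["P"]@np.r_[C[:2],0,1]; print("cam",C,"nadir px",q[:2]/q[2])
pose=(532,-44.3,np.radians(12.4))
A=draw("w1",a["P"],pose,(205,60,480,365),1.45); B=draw("w2",b["P"],pose,(215,0,520,295),1.5)
cv2.imwrite("pics/ov2.png",np.hstack([A[:442,:399],B[:442,:400]]))
t,s=P("top"),P("scene")
cv2.imwrite("pics/ov3.png",np.hstack([draw("top0",t,pose,(270,170,420,290),2.6),draw("scene0",s,pose,(270,190,440,310),2.6)[:312]])[:, :800])
E
```

```text
{'fov_y': 68.82341002890789, 'cx': 322.40932296571515, 'cy': 240.38019958426088, 'rvec': array([-2.68490343, -1.00107113, -0.14606139]), 'tvec': array([-325.84267611, -509.38957299,  353.21243263])}
{'fov_y': 57.18271579844431, 'cx': 328.18803249462303, 'cy': 246.83144649356967, 'rvec': array([ 2.1148401 , -2.12687808,  0.21293403]), 'tvec': array([  -4.76453183,  496.52646259, 1213.61264162])}
{'fov_y': 50.42530409641312, 'cx': 314.4053235612971, 'cy': 241.11844538714874, 'rvec': array([ 1.92533672, -0.79445662,  0.48914266]), 'tvec': array([-308.04799399,  256.17643139,  951.30146543])}
cam [449.25028116  27.28474392 484.19616793] nadir px [322.57858757 134.98360895]
cam [499.34954207 -78.04988235 484.49667147] nadir px [322.47840757 135.50681747]
```

View pics/ov2.png

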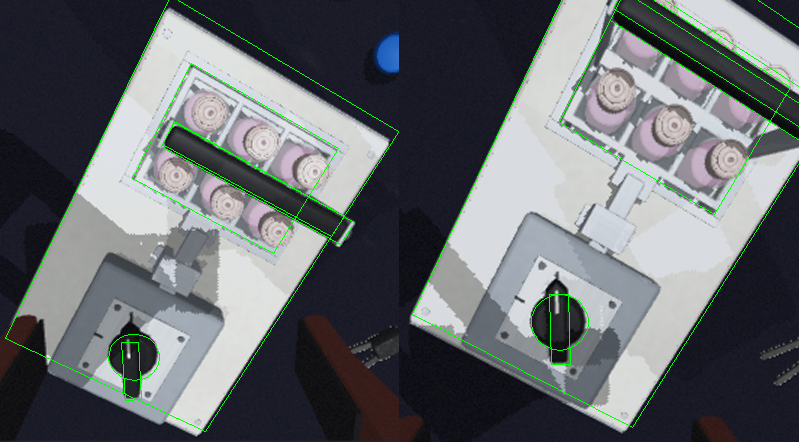

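View pics/ov3.png

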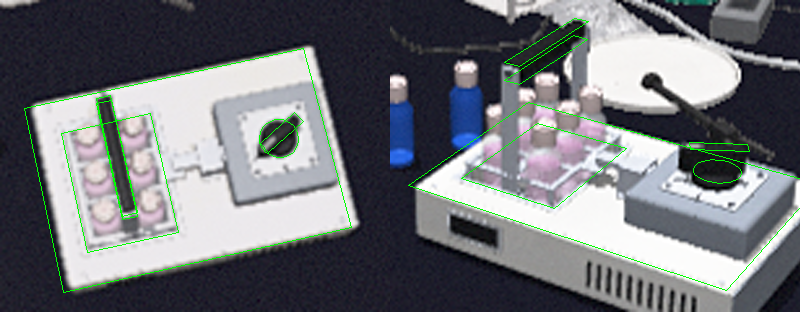

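With this pose the overlay matches the switch, the well and the handle in all views, and both independent triangulations agree. Switch at (553.5,-142), rack handle at (515.5,29.5), yaw 12.4°. I'll descend over the switch with the finger tips above the hub (z 104).

{"name": "apply_moves", "arguments": {"targets": [{"tx": 0.002, "ty": -0.005, "tz": -0.04, "spin": 1.5}, {"tx": 0.002, "ty": -0.005, "tz": -0.085, "spin": 1.5}, {"tx": 0.002, "ty": -0.005, "tz": -0.13, "spin": 1.5}, {"tx": 0.002, "ty": -0.005, "tz": -0.17, "spin": 1.5}, {"tx": 0.002, "ty": -0.005, "tz": -0.2, "spin": 1.5}, {"tx": 0.002, "ty": -0.005, "tz": -0.214, "spin": 1.5}, {"tx": 0.002, "ty": -0.005, "tz": -0.214, "spin": 1.5}, {"tx": 0.002, "ty": -0.005, "tz": -0.214, "spin": 1.5}]}}

```text
t: 4.95
ee_pos: [554.6, -143.3, 109.7]
orientation: [1.267, 2.873, 0.0]
ft_force: [0.6, 0.5, 0.1]
width: 87.9
grasp_force: 0.0
```

{"name": "apply_moves", "arguments": {"targets": [{"tx": 0, "ty": 0, "tz": 0, "spin": 0}, {"tx": 0, "ty": 0, "tz": 0, "spin": 0}, {"tx": 0, "ty": 0, "tz": 0, "spin": 0}, {"tx": 0, "ty": 0, "tz": 0, "spin": 0}, {"tx": 0, "ty": 0, "tz": 0, "spin": 0}, {"tx": 0, "ty": 0, "tz": 0, "spin": 0}, {"tx": 0, "ty": 0, "tz": 0, "spin": 0}, {"tx": 0, "ty": 0, "tz": 0, "spin": 0}], "gripper": 1}}

```text
t: 5.75
ee_pos: [553.7, -143.1, 108.6]
orientation: [-1.268, -2.874, 0.0]
ft_force: [0.1, -0.8, 0.0]
width: 27.3
grasp_force: 0.0
```

{"name": "apply_moves", "arguments": {"targets": [{"tx": 0, "ty": 0, "tz": 0, "spin": 0}, {"tx": 0, "ty": 0, "tz": 0, "spin": 0}, {"tx": 0, "ty": 0, "tz": 0, "spin": 0}, {"tx": 0, "ty": 0, "tz": 0, "spin": 0}, {"tx": 0, "ty": 0, "tz": 0, "spin": 0}, {"tx": 0, "ty": 0, "tz": 0, "spin": 0}, {"tx": 0, "ty": 0, "tz": 0, "spin": 0}, {"tx": 0, "ty": 0, "tz": 0, "spin": 0}]}}

```text
t: 6.55
ee_pos: [553.9, -143.0, 108.7]
orientation: [1.268, 2.874, 0.0]
ft_force: [2.4, 2.2, -2.1]
width: 13.0
grasp_force: 30.0
```

The bar is gripped: width 13.0 mm and the side force is small. Now I'll turn it anticlockwise 60°.

{"name": "apply_moves", "arguments": {"targets": [{"tx": 0, "ty": 0, "tz": 0, "spin": 5}, {"tx": 0, "ty": 0, "tz": 0, "spin": 12}, {"tx": 0, "ty": 0, "tz": 0, "spin": 20}, {"tx": 0, "ty": 0, "tz": 0, "spin": 28}, {"tx": 0, "ty": 0, "tz": 0, "spin": 36}, {"tx": 0, "ty": 0, "tz": 0, "spin": 44}, {"tx": 0, "ty": 0, "tz": 0, "spin": 52}, {"tx": 0, "ty": 0, "tz": 0, "spin": 58}]}}

```text
t: 7.35
ee_pos: [553.9, -142.7, 108.7]
orientation: [-0.293, 3.128, 0.001]
ft_force: [2.1, 3.1, -1.5]
width: 12.8
grasp_force: 30.0
```

{"name": "apply_moves", "arguments": {"targets": [{"tx": 0, "ty": 0, "tz": 0, "spin": 2}, {"tx": 0, "ty": 0, "tz": 0, "spin": 2}, {"tx": 0, "ty": 0, "tz": 0, "spin": 2}, {"tx": 0, "ty": 0, "tz": 0, "spin": 2}, {"tx": 0, "ty": 0, "tz": 0, "spin": 2}, {"tx": 0, "ty": 0, "tz": 0, "spin": 2}, {"tx": 0, "ty": 0, "tz": 0, "spin": 2}, {"tx": 0, "ty": 0, "tz": 0, "spin": 2}]}}

```text
t: 8.15
ee_pos: [553.9, -142.7, 108.6]
orientation: [-0.337, 3.123, 0.001]
ft_force: [2.9, 4.9, -1.5]
width: 12.7
grasp_force: 30.0
```

```bash
python3 -c "
from h import *
o=ctrl.get_obs();print({k:np.round(o[k],3) for k in('t','qpos','ee_pos','orientation','ft_force','moment','width','grasp_force')}); r=o['orientation'];print(2*np.degrees(np.arctan2(r[1],r[0]))%180-90)"
```

```text
{'t': np.float64(8.15), 'qpos': array([-2.730e-01,  5.010e-01,  1.821e+00,  1.000e-03,  8.190e-01,
       -2.060e+00]), 'ee_pos': array([ 553.908, -142.73 ,  108.649]), 'orientation': array([-3.370e-01,  3.123e+00,  1.000e-03]), 'ft_force': array([ 2.885,  4.927, -1.487]), 'moment': array([ 0.867, -0.446, -0.136]), 'width': np.float64(12.684), 'grasp_force': np.float64(30.003)}
-77.68006879194431
```

{"name": "apply_moves", "arguments": {"targets": [{"tx": 0, "ty": 0, "tz": 0, "spin": 0}, {"tx": 0, "ty": 0, "tz": 0, "spin": 0}, {"tx": 0, "ty": 0, "tz": 0, "spin": 0}, {"tx": 0, "ty": 0, "tz": 0, "spin": 0}, {"tx": 0, "ty": 0, "tz": 0, "spin": 0}, {"tx": 0, "ty": 0, "tz": 0.01, "spin": 0}, {"tx": 0, "ty": 0, "tz": 0.04, "spin": 0}, {"tx": 0, "ty": 0, "tz": 0.08, "spin": 0}], "gripper": -1}}

```text
t: 8.95
ee_pos: [552.5, -142.7, 188.6]
orientation: [0.339, -3.12, -0.002]
ft_force: [0.4, 0.5, -0.7]
width: 73.4
grasp_force: 0.0
```

{"name": "apply_moves", "arguments": {"targets": [{"tx": 0, "ty": 0, "tz": 0.04, "spin": 0}, {"tx": 0, "ty": 0, "tz": 0.085, "spin": 0}, {"tx": 0, "ty": 0.01, "tz": 0.13, "spin": 0}, {"tx": -0.01, "ty": 0.055, "tz": 0.135, "spin": 0}, {"tx": -0.02, "ty": 0.09, "tz": 0.135, "spin": 0}, {"tx": -0.02, "ty": 0.09, "tz": 0.135, "spin": 0}, {"tx": -0.02, "ty": 0.09, "tz": 0.135, "spin": 0}, {"tx": -0.02, "ty": 0.09, "tz": 0.135, "spin": 0}]}}

```text
t: 9.75
ee_pos: [534.0, -53.7, 324.0]
orientation: [-0.339, 3.123, -0.001]
ft_force: [1.2, 0.1, 0.7]
width: 87.8
grasp_force: 0.0
```

```bash
python3 look.py w3; python3 - <<'E'
from h import *; import pickle
a=pickle.load(open("w3.pkl","rb"))
print("handle at z178",atz(a["P"],a["rack_handle"][0],178),"switch",atz(a["P"],a["switch_grip"][0],115) if a["switch_grip"] else 0)
E
```

```text
9.75 [534.  -53.7 324. ] [-3.390e-01  3.123e+00 -1.000e-03] [-0.12  0.19  1.72 -0.    1.24 -1.91]
switch_grip [(array([237., 211.]), 0.65)]
rack_handle [(array([366., 230.]), 0.61), (array([413., 224.]), 0.55)]
well []
bolt_tip [(array([328., 208.]), 0.58)]
rack [(array([383., 200.]), 0.56), (array([329., 207.]), 0.45)]
reactor [(array([329., 195.]), 0.78)]
handle at z178 [528.72484527 -15.25913605] switch [ 552.30874341 -144.1101182 ]
```

View pics/w3.png

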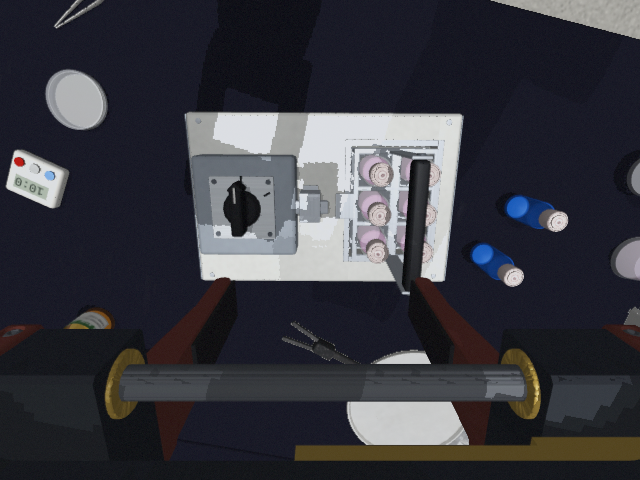

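```bash
python3 - <<'E'
from h import *; import pickle
a=pickle.load(open("w3.pkl","rb"))
im=cv2.imread("pics/w3.png"); m=(im.max(2)<60)
for r in range(156,296,8):
    c=np.where(m[r,395:440])[0]; print(r,395+c.min() if len(c) else None,395+c.max() if len(c) else None,end="; ")
e=[atz(a["P"],q,187) for q in((421.5,161),(412,288))]; d=e[0]-e[1]; print(e,sum(e)/2,np.linalg.norm(d),np.degrees(np.arctan2(d[1],d[0])))
print(atz(a["P"],(413,224),178))
E
```

```text
156 None None; 164 411 429; 172 410 429; 180 409 428; 188 409 427; 196 408 427; 204 408 426; 212 407 425; 220 407 424; 228 406 424; 236 406 423; 244 405 422; 252 404 421; 260 404 421; 268 403 420; 276 402 419; 284 395 439; 292 395 439; [array([458.62046824,  13.77532941]), array([570.94600686,  38.97260711])] [514.78323755  26.37396826] 115.11702493294025 -167.35650515956348
[513.7240503   25.17705393]
```

Switch nose points to the reactor's front (237,185), and the bolt has drawn back into its bridge (325,207). The handle runs from (421,161) to (412,288), with its centre at about (515,28.5) and yaw 12.5°. I'll go over it, descend and grip.

{"name": "apply_moves", "arguments": {"targets": [{"tx": -0.01, "ty": 0.045, "tz": 0, "spin": 0.2}, {"tx": -0.019, "ty": 0.082, "tz": -0.015, "spin": 0.2}, {"tx": -0.019, "ty": 0.082, "tz": -0.055, "spin": 0.2}, {"tx": -0.019, "ty": 0.082, "tz": -0.1, "spin": 0.2}, {"tx": -0.019, "ty": 0.082, "tz": -0.135, "spin": 0.2}, {"tx": -0.019, "ty": 0.082, "tz": -0.155, "spin": 0.2}, {"tx": -0.019, "ty": 0.082, "tz": -0.164, "spin": 0.2}, {"tx": -0.019, "ty": 0.082, "tz": -0.164, "spin": 0.2}]}}

```text
t: 10.9
ee_pos: [514.3, 28.8, 158.8]
orientation: [0.344, -3.121, -0.0]
ft_force: [0.0, 0.2, 0.2]
width: 87.7
grasp_force: 0.0
```

{"name": "apply_moves", "arguments": {"targets": [{"tx": 0, "ty": 0, "tz": 0, "spin": 0}, {"tx": 0, "ty": 0, "tz": 0, "spin": 0}, {"tx": 0, "ty": 0, "tz": 0, "spin": 0}, {"tx": 0, "ty": 0, "tz": 0, "spin": 0}, {"tx": 0, "ty": 0, "tz": 0, "spin": 0}, {"tx": 0, "ty": 0, "tz": 0, "spin": 0}, {"tx": 0, "ty": 0, "tz": 0, "spin": 0}, {"tx": 0, "ty": 0, "tz": 0, "spin": 0}], "gripper": 1}}

```text
t: 11.7
ee_pos: [514.7, 28.9, 159.6]
orientation: [0.345, -3.123, -0.0]
ft_force: [0.9, -0.5, -0.8]
width: 27.3
grasp_force: 0.0
```

{"name": "apply_moves", "arguments": {"targets": [{"tx": 0, "ty": 0, "tz": 0, "spin": 0}, {"tx": 0, "ty": 0, "tz": 0, "spin": 0}, {"tx": 0, "ty": 0, "tz": 0, "spin": 0}, {"tx": 0, "ty": 0, "tz": 0, "spin": 0}, {"tx": 0, "ty": 0, "tz": 0, "spin": 0}, {"tx": 0, "ty": 0, "tz": 0, "spin": 0}, {"tx": 0, "ty": 0, "tz": 0, "spin": 0}, {"tx": 0, "ty": 0, "tz": 0, "spin": 0}]}}

```text
t: 12.5
ee_pos: [514.6, 28.9, 159.6]
orientation: [0.345, -3.122, -0.0]
ft_force: [1.5, -0.7, -4.0]
width: 15.0
grasp_force: 30.0
```

Gripped at 15.0 mm with low side force. I'll lift gently and check the force.

{"name": "apply_moves", "arguments": {"targets": [{"tx": 0, "ty": 0, "tz": 0.001, "spin": 0}, {"tx": 0, "ty": 0, "tz": 0.002, "spin": 0}, {"tx": 0, "ty": 0, "tz": 0.004, "spin": 0}, {"tx": 0, "ty": 0, "tz": 0.006, "spin": 0}, {"tx": 0, "ty": 0, "tz": 0.008, "spin": 0}, {"tx": 0, "ty": 0, "tz": 0.01, "spin": 0}, {"tx": 0, "ty": 0, "tz": 0.012, "spin": 0}, {"tx": 0, "ty": 0, "tz": 0.012, "spin": 0}]}}

```text
t: 13.3
ee_pos: [515.0, 28.9, 172.0]
orientation: [-0.345, 3.122, -0.0]
ft_force: [0.2, -0.5, -6.8]
width: 14.9
grasp_force: 30.0
```

The load is 6.8 N, the rack's own weight, so it's free. Next comes the lift up to +100 mm.

{"name": "apply_moves", "arguments": {"targets": [{"tx": 0, "ty": 0, "tz": 0.004, "spin": 0}, {"tx": 0, "ty": 0, "tz": 0.01, "spin": 0}, {"tx": 0, "ty": 0, "tz": 0.016, "spin": 0}, {"tx": 0, "ty": 0, "tz": 0.022, "spin": 0}, {"tx": 0, "ty": 0, "tz": 0.028, "spin": 0}, {"tx": 0, "ty": 0, "tz": 0.034, "spin": 0}, {"tx": 0, "ty": 0, "tz": 0.04, "spin": 0}, {"tx": 0, "ty": 0, "tz": 0.046, "spin": 0}]}}

```text
t: 14.1
ee_pos: [514.7, 28.9, 218.2]
orientation: [0.345, -3.123, 0.0]
ft_force: [0.3, 0.8, -6.8]
width: 15.0
grasp_force: 30.0
```

{"name": "apply_moves", "arguments": {"targets": [{"tx": 0, "ty": 0, "tz": 0.006, "spin": 0}, {"tx": 0, "ty": 0, "tz": 0.012, "spin": 0}, {"tx": 0, "ty": 0, "tz": 0.018, "spin": 0}, {"tx": 0, "ty": 0, "tz": 0.024, "spin": 0}, {"tx": 0, "ty": 0, "tz": 0.03, "spin": 0}, {"tx": 0, "ty": 0, "tz": 0.036, "spin": 0}, {"tx": 0, "ty": 0, "tz": 0.04, "spin": 0}, {"tx": 0, "ty": 0, "tz": 0.042, "spin": 0}]}}

```text
t: 14.9
ee_pos: [514.9, 29.0, 260.2]
orientation: [-0.345, 3.122, -0.0]
ft_force: [0.4, 0.6, -8.2]
width: 14.7
grasp_force: 30.0
```

{"name": "apply_moves", "arguments": {"targets": [{"tx": 0, "ty": 0, "tz": 0, "spin": 0}, {"tx": 0, "ty": 0, "tz": 0, "spin": 0}, {"tx": 0, "ty": 0, "tz": 0, "spin": 0}, {"tx": 0, "ty": 0, "tz": 0, "spin": 0}, {"tx": 0, "ty": 0, "tz": 0, "spin": 0}, {"tx": 0, "ty": 0, "tz": 0, "spin": 0}, {"tx": 0, "ty": 0, "tz": 0, "spin": 0}, {"tx": 0, "ty": 0, "tz": 0, "spin": 0}]}}

```text
t: 15.7
ee_pos: [514.8, 28.9, 259.7]
orientation: [0.345, -3.123, 0.0]
ft_force: [-0.5, -0.1, -7.8]
width: 14.5
grasp_force: 30.0
```

```bash
python3 - <<'E'
from h import *
im=save("scene","end"); cv2.imwrite("pics/endc.png",cv2.resize(im[120:340,230:470,::-1],None,fx=2.5,fy=2.5))
print(ctrl.get_obs()["moment"])
E
```

```text
[0.02586645 0.04335978 0.02746427]
```

View pics/endc.png

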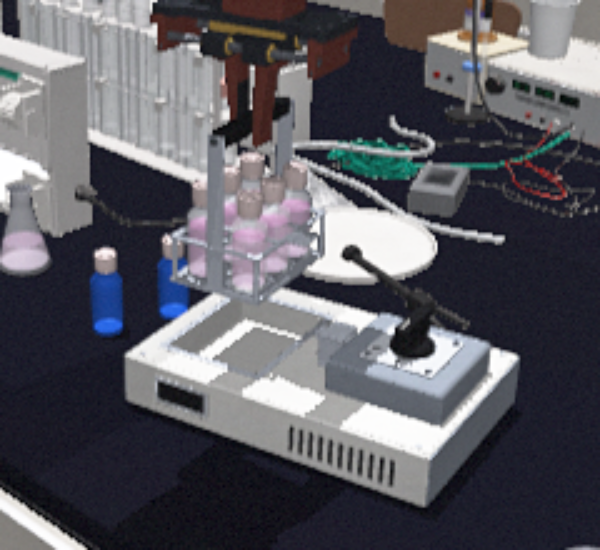

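The crop shows the rack hanging level above the empty well, at about (250,240), with all six vials standing in it. The switch is still at OFF, so I'm handing in.

```bash
python3 -c "
from workcell import ctrl
print(ctrl.close_job())"
```

```text
the job is handed in; nothing more can be done
None
```

I turned the switch to OFF and lifted the rack out with its six vials; it is held level and still about 10 cm above its seat, and the job is handed in (no verdict was returned).

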